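# Lock the stop screw of the slice press with its jam nut and stow the gauge

## Task

The stop screw of the little grey press has just been set over the gauge bar: run its big hexagon jam nut down (clockwise) against the spring washer on the press arm and tighten it to about 0.46 N m of turning torque (under 0.4 it does not lock, 0.55 or more crushes the washer), without turning the screw. Once the nut is locked, slide the gauge bar out from under the screw's foot and lay it flat, grip plate up, in the wooden tray. Leave everything else where it is.

Things in the scene. Friction and masses are not known exactly. Their poses are not given: they have to be found in the camera images.
- press: grey press fixed to the table. Origin: underside, below the screw. Base plate x -70..60, y -65..95, top at z 12 mm. A column at y +65 carries an arm (36 wide, y -20..80, top at z 100 mm) ending in a boss, radius 21, that the upright screw passes through. Two strips on the base (x -60..50, 8 mm high, inner faces y +-13.5 mm) form a channel along x for the gauge, open at both ends
- nut: jam nut: plain steel hexagon, 36 mm across flats, 16 mm high, on the screw. Origin: centre of its underside, z up; two flats are square to its x axis, the others every 60 degrees. Each rad clockwise from above lowers it 0.955 mm. Starts 2 to 6 mm above the washer. Turns with 0.04 N m (a few hundredths) while free. Stays where let go (a seated nut springs back by up to 0.15 rad, still locked)
- washer: dark spring washer on the boss, 36 mm diameter, dished to between 4 and 6 mm free height, different each time (its origin does not tell). Origin: centre of its underside, 100 mm above the press's underside. Under the seated nut the torque climbs to 0.30 N m within 0.1 rad, then by 0.5 N m per rad; each such rad presses the washer (and this origin) 2.5 mm into the boss, and it stays so when let go
- screw (a joint): angle of the stop screw in the press, rad, counterclockwise from above; set to 0 and must stay there. It is held by 0.15 N m of friction only
- screw_top (a point): centre of the screw's top, 160 mm above the press's underside. Its upper 26 mm is a 14 mm square end (20 mm over corners), below that a 16 mm thread, bare for 6 to 14 mm above the nut. Below the arm the screw ends in a foot of 12 mm radius, underside 29 mm above the press's underside
- gauge: aluminium bar 125 x 24 x 15 mm, 0.12 kg, lying in the channel 2 mm below the screw's foot. Origin: on its underside, under the screw at the start (within 4 mm); the bar reaches from x -110 to +15 mm; its x is the channel's. Slid 30 mm or more to the press's -x it is clear of the foot and can be lifted
- gauge_grip (a point): point to hold the gauge: 30 mm above its underside, in the upright grip plate (26 mm along x, 14 mm across y, from 15 to 42 mm above its underside) at x = -80 mm of the gauge
- tray: shallow open wooden tray, 190 (x) x 120 (y) x 28 mm, walls 6 mm, floor 6 mm thick, fixed to the table; origin: centre of its underside
- cone_a: brown pine cone, 45 mm tall, 38 mm wide, standing; origin under its centre; leave alone
- cone_b: pine cone, 40 mm tall, 38 mm wide; origin under its centre; leave alone
- spool: white ribbon spool standing on its flange, 52 mm diameter, 28 mm tall; origin under its centre; leave alone
- candle: cream felt candle with an orange flame, 44 mm diameter, 120 mm tall; origin under its centre; leave alone
- log_slice: round log slice lying flat, 100 mm diameter, 22 mm thick; origin under its centre; leave alone
- jar: small glass jar, 40 mm diameter, 75 mm tall; origin under its centre; leave alone
- glue_gun: black hot glue gun lying on its side, not plugged in: barrel along its x, 150 mm long, 34 mm high, steel nozzle at +x to x = +120 mm, handle running to about y = -90 mm; origin on the table under the barrel; leave alone
There are look-alikes about, which are no part of the job. There is more than one size of the gauge; the one meant has the size given above. Leave any green look-alike of the press alone.

How it is judged (in metres and radians):
On the way, in this order (a step that is already met when the one before it is completed fails the run):
1. the jam nut is locked against the washer, with the gauge still under the screw (z of washer in the frame of press below 0.099625 m and horizontal distance between gauge and screw_top below 0.012 m), for 0.3 s.
2. the gauge lies in the tray (z of gauge in the frame of tray between 0 and 0.014 m and x of gauge_grip in the frame of tray between -0.089 and 0.089 m and y of gauge_grip in the frame of tray between -0.054 and 0.054 m and angle between gauge's own z axis and vertical below 0.12 rad), for 0.2 s.
At the end, for the whole second after the job is handed in: The nut is down on the washer and has pressed it in by 0.375 to 1.25 mm (0.38 to 0.55 N m), the screw is within 0.2 rad of its setting, and the gauge lies at rest inside the tray, flat on its floor (within 8 mm and 0.12 rad), grip plate up (all of step 2 and z of washer in the frame of press between 0.09875 and 0.099625 m and z of nut in the frame of press below 0.1068 m and value of joint screw between -0.2 and 0.2 rad and linear speed of gauge below 0.02 m/s); the robot touches nothing.
It fails at once if the washer is crushed (pressed in by more than 1.25 mm, about 0.55 N m) (z of washer in the frame of press below 0.09875 m).
It fails at once if the stop screw is turned by more than 0.2 rad (value of joint screw above 0.2 rad or value of joint screw below -0.2 rad).
It fails at once if a bystander is moved by more than 30 mm (distance of any of cone_a, cone_b, spool, candle, log_slice, jar, glue_gun from where it was at the start of the episode above 0.03 m).
It also fails if it takes over 72 s, if anything falls off the work surface, if the arm or the gripper's body presses on something with over 40 N, if the wrist force passes 120 N, or if a joint passes its speed limit or range.

## Robot

A 6-joint arm with a two-finger parallel gripper is mounted at the origin on the work surface. World frame = base frame: x ahead of the robot, y to its left, z up, the work surface at z = 0. Lengths are in mm, angles in rad, forces in N, time in s.
With the tool pointing down it reaches from about 350 to 725 mm from the base axis. Payload 4.3 kg.
Tool frame: the origin (TCP) lies between the finger pads; the fingertips stand 14 mm ahead of it and the grasp point (between the pads) lies 5 mm behind it; z points along the fingers, y is the line along which they close (so a half turn about z gives the same grasp; the last joint's range is limited). The gripper opens to 85 mm and grips with 20 to 120 N. Pads are 22 mm wide; open, the fingers measure 114 mm over their backs; the gripper's body (76 mm by 85 mm) begins 54 mm behind the grasp point. The pads swing forward as they close: fully open they stand 13 mm farther back than shut.
Start: joints at [1.111, 0.377, 0.081, 1.274, 0, 1.46], TCP at [197.068, 540.216, 210.529] pointing down, gripper open.
Joint ranges: [-2.72, 2.72], [-0.84, 1.66], [-1.02, 1.22], [-1.77, 2.12], [-1.37, 1.28], [-3.14, 3.14]. Speed limits (rad/s): [2.57, 2.57, 3.14, 3.14, 3.14, 3.14].

## Interface

Orientations are given as [roll, pitch, yaw] about the fixed x, y, z axes, in that order (R = Rz(yaw) Ry(pitch) Rx(roll)).
In Python, from plant import * gives the robot as it stands. The module is installed in compiled form; this text tells all that it offers. Calls block until the motion is done:
- movep(position, orientation): joint-space move of the TCP to a pose.
- move_straight(position, speed=150, attitude=None, until_force=None): straight line of the TCP; attitude=None keeps the orientation; speed is the mean speed in mm/s. With until_force (N) it stops when the force on the tool has changed by that much, and returns True; else False.
- move_joints(angles): joint-space move.
- let_go() and close(newtons=None): open the fingers fully, or close them until they stop; newtons is the grip in N (None keeps the last).
- dwell(seconds).
- ik(position, orientation): joint angles nearest the present ones, or None.
- sense(): the state.
- snapshot(name): name is "scene" or "top"; returns the picture (480x640x3 uint8, red, green, blue); there is no depth.
- get_calibration(name): a dict with "mtx" (3x3 intrinsics, pixels), "k1" (the pictures are not rectified: a ray, as slopes to the right and down, at radius r is drawn at 1 + k1 r^2 times it, then the intrinsics apply), "world_from_camera" (4x4, takes a point from camera to world coordinates). Camera axes: x right, y up, looking along -z (the intrinsics and any distortion apply to the point x, -y, -z); pixel columns grow to the right and rows downward; lengths in mm; the calibration is good to about 2 mm. A picture is of the moment at which its call begins. get_calibration takes no time and is no camera call.
A pose or a line that the arm cannot do raises Unreachable and nothing moves.
- close_job(): hands the job in; it is judged then, once.
Trained networks look in the newest picture that a camera, given by its name, has taken for a name from the list of things; names that differ only in an ending like _2 or _b are one class to them, and where a whole thing is asked for, a point or a joint stands for the part that bears it (a point fixed in the world has none). Each returns a list of dicts, best first, with "score" (0 to 1); they miss things now and then, are a little off and sometimes report something else, mostly with a low value. They report only what shows in the picture. A call takes as long as a camera call. They do not tell look-alikes from the thing itself.
- masks_of(camera, name): "region" (480x640 bool, what is visible of it) and "extent" ([left, top, right, bottom] in pixels, round what is visible of it).
- pinpoint(camera, name): "position" ([column, row] in pixels: a listed point, or the origin of a listed thing).
The state is a dict: "clock": time; "joints": joint angles; "dq": joint speeds; "joint_efforts": joint torques, N m; "tool_pos": TCP position; "eef_rot": TCP orientation; "ft_force": force on the tool from outside, world axes, zero at the start; "torque": the same for the moment, N m; "grip_width": opening from 0.0 (shut) to 1.0 (fully open); "finger_force": force on a finger pad.
Only numpy, scipy, OpenCV 4.12 (cv2) and the standard library are available. Lean on these libraries where they do the work, as an engineer would, in place of code of your own. Each camera call takes 0.05 s, during which the arm holds its last target. There are 200 camera calls.

## Working session

There is one attempt and no reset: what is moved stays moved. The work goes in short steps, each a Python script; the robot and the scene stay as the last script left them, time stands still between calls to the robot, and variables do not carry over. Pictures are saved under pics/ and viewed, at most 10 in all, crops included, and the job is handed in when it is done.

```bash
mkdir -p pics; cat > h.py <<'E'
from plant import *
import numpy as np, cv2
def ray(cam,px):
    c=get_calibration(cam);K=np.array(c["mtx"],float);T=np.array(c["world_from_camera"],float)
    d=np.array([(px[0]-K[0,2])/K[0,0],(px[1]-K[1,2])/K[1,1]]);u=d.copy()
    for _ in range(20): u=d/(1+c["k1"]*(u@u))
    v=T[:3,:3]@np.array([u[0],-u[1],-1.0]);return T[:3,3],v/np.linalg.norm(v)
def atz(cam,px,z):
    o,v=ray(cam,px);return o+v*(z-o[2])/v[2]
def proj(cam,P):
    c=get_calibration(cam);K=np.array(c["mtx"],float);T=np.array(c["world_from_camera"],float)
    p=T[:3,:3].T@(np.array(P,float)-T[:3,3]);u=np.array([p[0],-p[1]])/-p[2]
    u=u*(1+c["k1"]*(u@u));return K[:2,:2]@u+K[:2,2]
def tri(obs):
    A=np.zeros((3,3));b=np.zeros(3)
    for cam,px in obs:
        o,v=ray(cam,px);M=np.eye(3)-np.outer(v,v);A+=M;b+=M@o
    return np.linalg.solve(A,b)
E
python3 - <<'E'
from h import *
for c in("scene","top"):
    im=snapshot(c);cv2.imwrite(f"pics/{c}0.png",im[:,:,::-1])
    print(c,np.round(get_calibration(c)["world_from_camera"],2).tolist(),np.round(get_calibration(c)["mtx"],1).tolist())
    for n in("press","nut","washer","screw_top","gauge","gauge_grip","tray","cone_a","spool","candle","log_slice","jar","glue_gun"):
        print(n,[(np.round(r["position"],1).tolist(),round(r["score"],2)) for r in pinpoint(c,n)])
E
```

```text
scene [[0.57, -0.62, 0.54, 1053.21], [0.82, 0.42, -0.38, -363.55], [0.01, 0.67, 0.75, 835.29], [0.0, 0.0, 0.0, 1.0]] [[439.3, 0.0, 315.7], [0.0, 439.3, 236.0], [0.0, 0.0, 1.0]]
press [([352.2, 287.1], 0.97), ([327.2, 176.8], 0.84)]
nut [([358.6, 254.5], 0.51), ([326.5, 145.4], 0.41)]
washer [([359.0, 264.8], 0.36)]
screw_top [([328.0, 130.3], 0.56), ([362.7, 246.5], 0.49), ([350.8, 286.3], 0.18)]
gauge [([311.9, 317.9], 0.71), ([353.4, 286.7], 0.56)]
gauge_grip [([331.2, 252.0], 0.79), ([302.3, 331.1], 0.73), ([352.1, 290.1], 0.7), ([356.1, 285.9], 0.33)]
tray [([405.4, 230.3], 0.83)]
cone_a [([268.9, 390.8], 0.79), ([232.9, 278.5], 0.78), ([320.4, 393.9], 0.19)]
spool [([341.8, 215.0], 0.77)]
candle [([439.9, 305.9], 0.66), ([235.5, 280.6], 0.64), ([409.5, 228.2], 0.49)]
log_slice [([379.8, 350.6], 0.8)]
jar [([321.4, 389.3], 0.56), ([354.7, 261.6], 0.31)]
glue_gun [([213.1, 341.0], 0.83), ([377.3, 354.5], 0.25)]
top [[-0.01, 0.99, -0.11, 413.51], [-1.0, -0.01, -0.01, -15.47], [-0.01, 0.11, 0.99, 1228.86], [0.0, 0.0, 0.0, 1.0]] [[577.6, 0.0, 313.8], [0.0, 577.6, 231.7], [0.0, 0.0, 1.0]]
press [([290.2, 200.0], 0.87), ([200.9, 364.0], 0.81), ([447.2, 230.7], 0.46)]
nut [([288.1, 185.6], 0.81), ([187.6, 375.9], 0.77)]
washer [([446.1, 227.5], 0.6)]
screw_top [([182.6, 376.3], 0.64), ([287.9, 183.1], 0.43)]
gauge [([339.8, 194.4], 0.96), ([287.5, 200.7], 0.77)]
gauge_grip [([375.2, 177.9], 0.96), ([291.0, 230.2], 0.63)]
tray [([185.2, 230.6], 0.57)]
cone_a [([394.2, 280.3], 0.7), ([415.2, 155.0], 0.58)]
spool [([231.9, 291.8], 0.59), ([284.4, 188.5], 0.33)]
candle [([229.5, 129.4], 0.92)]
log_slice [([314.1, 125.6], 0.64)]
jar [([381.4, 124.4], 0.66), ([286.4, 187.7], 0.42)]
glue_gun [([447.8, 230.5], 0.85)]
```

View pics/scene0.png

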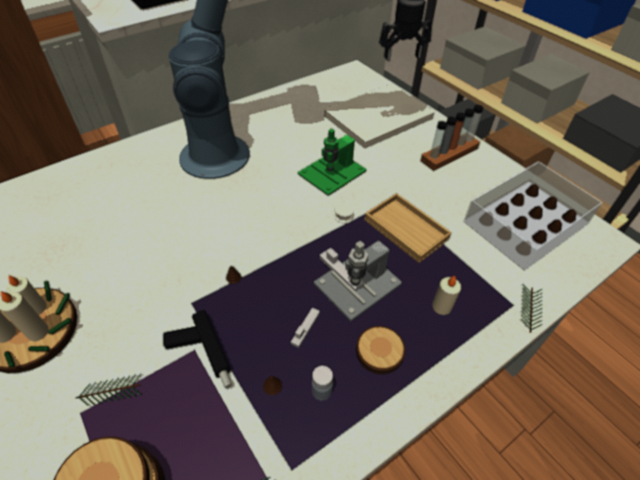

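View pics/top0.png

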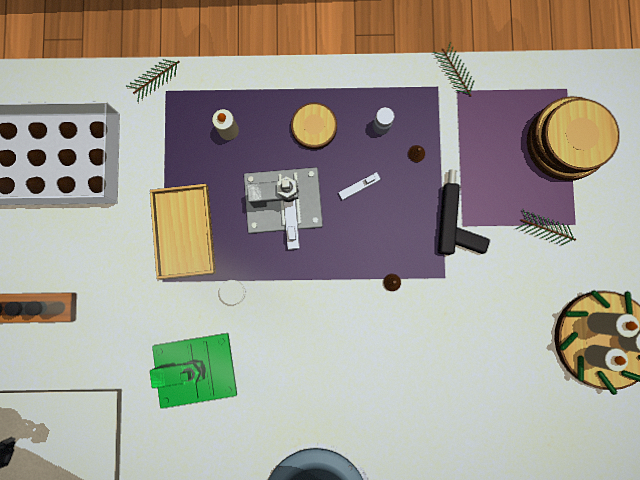

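The grey press is at about (290,195) in the top view. Its gauge points toward the robot, and the tray is to the left at (183,230). The look-alikes are the green press at (195,370) and a loose smaller gauge at (358,186). Next I'll zoom in.

```bash
python3 - <<'E'
import cv2,numpy as np
t=cv2.imread("pics/top0.png")[160:260,235:335];s=cv2.imread("pics/scene0.png")[225:325,305:405]
f=lambda a:cv2.resize(a,(0,0),fx=4,fy=4,interpolation=cv2.INTER_CUBIC)
g=lambda a:cv2.resize(a,(0,0),fx=8,fy=8,interpolation=cv2.INTER_CUBIC)
t8=f(t);s8=f(s)
cv2.imwrite("pics/z0.png",np.hstack([cv2.convertScaleAbs(t8,alpha=1.3),cv2.convertScaleAbs(s8,alpha=1.3)]))
E
python3 - <<'E'
from h import *
for c in("scene","top"):
    snapshot(c)
    for n in("press","nut","tray"):
        for r in masks_of(c,n):
            m=r["region"].astype(np.uint8)
            print(c,n,round(r["score"],2),np.round(r["extent"]).tolist(),cv2.minAreaRect(cv2.findNonZero(m)))
            if n!="nut" and r["score"]>.5:
                pts=cv2.boxPoints(cv2.minAreaRect(cv2.findNonZero(m)))
                print([np.round(atz(c,p,12 if n=="press" else 28)[:2],1).tolist() for p in pts])
E
```

```text
scene press 0.91 [313.0, 240.0, 400.0, 319.0] ((361.42626953125, 278.2354736328125), (58.97888946533203, 78.33306121826172), 48.715293884277344)
[[566.7, -26.0], [518.8, 188.9], [679.0, 174.3], [708.9, -23.4]]
scene press 0.81 [299.0, 129.0, 369.0, 195.0] ((336.3243408203125, 165.44593811035156), (53.125179290771484, 60.100032806396484), 35.53767395019531)
[[230.7, 151.9], [90.5, 379.2], [293.2, 391.7], [402.0, 178.2]]
scene nut 0.71 [349.0, 248.0, 368.0, 266.0] ((357.1307373046875, 258.3538818359375), (16.92721939086914, 14.471455574035645), 15.255118370056152)
scene tray 0.94 [366.0, 195.0, 450.0, 262.0] ((406.6154479980469, 226.2215118408203), (84.09432983398438, 43.59722900390625), 35.90972137451172)
[[482.9, 178.0], [416.9, 321.2], [653.1, 341.4], [696.7, 209.6]]
top press 0.91 [242.0, 167.0, 324.0, 233.0] ((282.5238952636719, 199.57232666015625), (61.05495071411133, 74.90589141845703), 85.76361083984375)
[[682.3, 145.4], [692.0, -15.1], [560.2, -22.9], [550.6, 135.7]]
top press 0.91 [149.0, 333.0, 232.0, 408.0] ((191.17926025390625, 370.8470153808594), (65.27053833007812, 83.764892578125), 81.11934661865234)
[[318.9, 348.9], [343.1, 177.1], [212.3, 155.7], [188.6, 325.3]]
top nut 0.75 [277.0, 180.0, 296.0, 196.0] ((286.5, 187.0), (18.0, 17.0), 90.0)
top nut 0.55 [176.0, 363.0, 200.0, 385.0] ((188.6351318359375, 373.310791015625), (19.892276763916016, 21.86506462097168), 80.53767395019531)
top tray 0.86 [148.0, 185.0, 217.0, 277.0] ((181.90086364746094, 230.8764190673828), (91.08729553222656, 59.41621398925781), 84.95755004882812)
[[646.7, 343.4], [656.1, 218.3], [464.3, 200.1], [455.1, 323.0]]
```

View pics/z0.png

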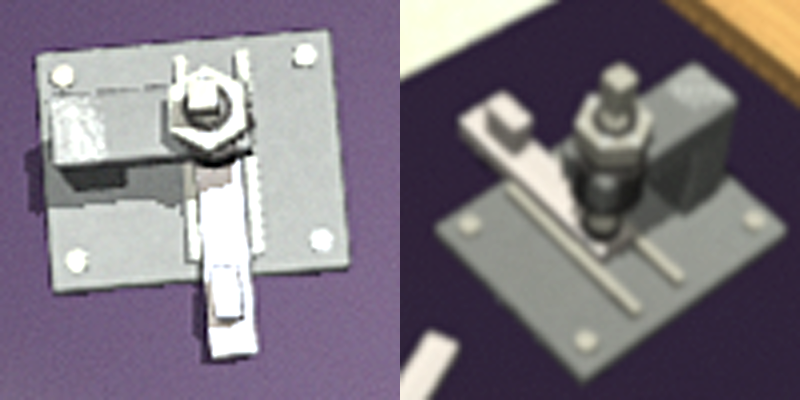

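Both close-ups show the plate corners, the screw top (at about (286,184) in the top view and (360,244) in the scene view) and the nut, whose flats face roughly ±y in the world. I'll fit the poses from these.

```bash
cat > fit.py <<'E'
from h import *
from scipy.optimize import least_squares
T=lambda x,y:(235+x/4,160+y/4)
S=lambda x,y:(305+(x-400)/4,225+y/4)
obs=[("top",T(37,53),(60,95,12)),("top",T(328,31),(60,-65,12)),("top",T(349,267),(-70,-65,12)),("top",T(53,292),(-70,95,12)),
("scene",S(435,230),(-70,-65,12)),("scene",S(583,380),(60,-65,12)),("scene",S(787,230),(60,95,12)),
("top",T(204,95),(0,0,160)),("scene",S(619,77),(0,0,157))]
def W(q,P):
    c,s=np.cos(q[2]),np.sin(q[2]);return np.array([q[0]+c*P[0]-s*P[1],q[1]+s*P[0]+c*P[1],P[2]])
def res(q): return np.concatenate([proj(c,W(q,P))-p for c,p,P in obs])
r=least_squares(res,[620,40,0.07]);q=r.x
if __name__=="__main__":
    print(q.round(3));print(res(q).reshape(-1,2).round(1).tolist())
    # separate by camera
    for cam in("top","scene"):
        o=[x for x in obs if x[0]==cam];print(cam,least_squares(lambda q:np.concatenate([proj(c,W(q,P))-p for c,p,P in o]),q).x.round(2))
    print("grip top",atz("top",T(228,294),54),"scene",atz("scene",S(507,105),54), "pred",W(q,(-80,0,54)))
    print("tri screw",tri([("top",T(204,95)),("scene",S(619,77))]))
    for h in(122,124,126):
        v=[atz("top",T(*p),h)[:2] for p in((205,65),(245,84),(243,127),(208,145),(170,125),(170,85))]
        c=np.mean(v,0);print(h,c.round(1),[(np.round(np.hypot(*(p-c)),1),np.round(np.degrees(np.arctan2(*(p-c)[::-1])),0)) for p in v])
    p=W(q,(0,0,0))
    for yaw in np.radians([-180,-120,-90,-60,0,60,90,120,180])+q[2]:
        j=ik([p[0],p[1],117],[np.pi,0,yaw]);print(round(np.degrees(yaw)),None if j is None else np.round(j,3))
    print(sense()["eef_rot"],sense()["clock"])
E
python3 fit.py
```

```text
[6.28108e+02 4.55070e+01 7.40000e-02]
[[-1.0, -0.7], [0.5, -1.7], [0.6, -0.9], [-0.5, -0.5], [-1.6, -1.9], [-0.8, -1.2], [-0.3, -1.5], [-0.4, -1.2], [-1.0, -0.0]]
top [6.259e+02 4.515e+01 7.000e-02]
scene [6.3162e+02 4.5270e+01 8.0000e-02]
grip top [543.13958826  39.18486855  54.        ] scene [545.07789663  42.67047676  54.        ] pred [548.32769182  39.57677339  54.        ]
tri screw [627.63071027  46.46028112 155.45954686]
122 [628.2  45.5] [(np.float64(19.9), np.float64(2.0)), (np.float64(21.3), np.float64(-61.0)), (np.float64(20.7), np.float64(-122.0)), (np.float64(19.7), np.float64(-179.0)), (np.float64(20.4), np.float64(118.0)), (np.float64(20.6), np.float64(60.0))]
124 [627.8  45.4] [(np.float64(19.9), np.float64(2.0)), (np.float64(21.2), np.float64(-61.0)), (np.float64(20.7), np.float64(-122.0)), (np.float64(19.6), np.float64(-179.0)), (np.float64(20.3), np.float64(118.0)), (np.float64(20.5), np.float64(60.0))]
126 [627.5  45.3] [(np.float64(19.8), np.float64(2.0)), (np.float64(21.2), np.float64(-61.0)), (np.float64(20.6), np.float64(-122.0)), (np.float64(19.6), np.float64(-179.0)), (np.float64(20.3), np.float64(118.0)), (np.float64(20.5), np.float64(60.0))]
-176 [-0.028  0.526  0.07   1.115  0.    -0.103]
-116 [-0.028  0.526  0.07   1.115  0.    -1.15 ]
-86 [-0.028  0.526  0.07   1.115  0.    -1.673]
-56 [-0.028  0.526  0.07   1.115  0.    -2.197]
4 [-0.028  0.526  0.07   1.115  0.     3.039]
64 [-0.028  0.526  0.07   1.115  0.     1.992]
94 [-0.028  0.526  0.07   1.115  0.     1.468]
124 [-0.028  0.526  0.07   1.115  0.     0.945]
184 [-0.028  0.526  0.07   1.115  0.    -0.103]
[3.14149505e+00 3.23395833e-05 2.79181422e+00] 1.8
```

```bash
python3 - <<'E'
from h import *
C=[627.7,45.5]
yaw=np.radians(-4)
def st(t):
    s=sense();print(t,round(s["clock"],2),np.round(s["tool_pos"],1),np.round(s["joints"],3)[5],"F",np.round(s["ft_force"],2),"M",np.round(s["torque"],3),round(s["grip_width"],3),s["finger_force"])
j=np.array(ik([*C,215],[np.pi,0,yaw]));print(j)
if j[5]>0:j[5]-=2*np.pi
move_joints(j.tolist());st("above")
print(move_straight([*C,122],speed=120,until_force=12));dwell(.3);st("down")
cv2.imwrite("pics/s1.png",snapshot("scene")[:,:,::-1])
close(20);dwell(.3);st("closed20")
E
```

```text
[-0.02839052  0.49390935  0.27197298  1.34885996  0.         -3.10017   ]
above 5.58 [627.7  45.8 215. ] -3.1 F [-0.58 -0.45 -0.45] M [-0.031 -0.044 -0.055] 1.006 0.0
False
down 6.81 [628.2  45.5 122.7] -3.1 F [ 0.63 -0.14  0.26] M [-0.012 -0.016 -0.035] 0.997 0.0
closed20 7.8 [627.8  47.5 122.1] -3.101 F [0.92 4.96 0.62] M [ 0.979 -0.003  0.129] 0.167 20.48130671493709
```

```bash
python3 - <<'E'
from h import *
a=snapshot("scene");b=snapshot("top")
f=lambda a:cv2.resize(np.ascontiguousarray(a[:,:,::-1]),(400,400),interpolation=cv2.INTER_CUBIC)
cv2.imwrite("pics/z1.png",np.hstack([f(a[200:300,310:410]),f(cv2.imread("pics/s1.png")[200:300,310:410,::-1])]))
E
```

```text
(no output)
```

View pics/z1.png

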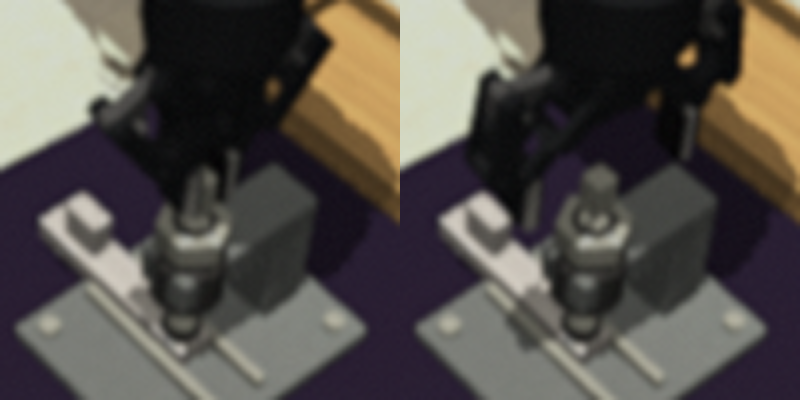

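The fingers have closed on the screw's square end, above the nut, so the tips are too high. I'll let go and measure the heights of the tips and the nut.

```bash
python3 - <<'E'
from h import *
let_go();dwell(.2)
s=sense();print(s["clock"],np.round(s["tool_pos"],1),np.round(s["ft_force"],2),np.round(s["torque"],3))
for y,px in((45.5+44,(381.2,238.8)),(45.5-44,(342.5,256.2))):
    o,v=ray("scene",px)
    t=(y-o[1])/v[1];print("tip",(o+t*v).round(1))
a=snapshot("scene");b=snapshot("top")
for z in (100,105,108,112,116,120,124,128,160): print(z,((proj("scene",[627.7,45.5,z])-[310,200])*4).round(0),proj("top",[627.7,45.5,z]).round(1))
for c in("scene","top"):
    for n in("screw_top","nut","washer"):
        print(c,n,[(np.round(r["position"],1).tolist(),round(r["score"],2)) for r in pinpoint(c,n)])
im=a[225:275,335:385,::-1].copy();im=cv2.resize(im,(600,600),interpolation=cv2.INTER_CUBIC)
for z in (100,110,120,130,134,160):
    p=(proj("scene",[627.7,45.5,z])-[335,225]+.5)*12;cv2.circle(im,tuple(int(x) for x in p),3,(0,0,255),-1)
    if z in(110,120,130):
        for zz,col in((z,(0,255,0)),):
            pts=[(proj("scene",[627.7+20.8*np.cos(t),45.5+20.8*np.sin(t),zz])-[335,225]+.5)*12 for t in np.radians(range(0,360,60))]
            cv2.polylines(im,[np.int32(pts)],True,col if z!=120 else (255,0,0),1)
cv2.imwrite("pics/z2.png",im)
E
```

```text
8.7833 [627.7  45.5 122. ] [-0.21  0.03 -0.12] [-0.013  0.056 -0.022]
tip [646.   89.5 162.1]
tip [631.8   1.5 152.7]
100 [186. 246.] [287.4 188.7]
105 [186. 240.] [287.2 188.2]
108 [187. 236.] [287.1 187.9]
112 [188. 232.] [287.  187.5]
116 [188. 227.] [286.9 187.1]
120 [189. 222.] [286.8 186.7]
124 [189. 217.] [286.7 186.4]
128 [190. 213.] [286.6 186. ]
160 [195. 172.] [285.6 182.7]
scene screw_top [([360.4, 242.2], 0.71), ([330.2, 128.2], 0.48)]
scene nut [([327.5, 146.4], 0.6), ([356.7, 260.8], 0.59)]
scene washer [([360.2, 261.9], 0.55)]
top screw_top [([184.8, 379.0], 0.61), ([417.1, 154.0], 0.39)]
top nut [([185.9, 372.0], 0.65), ([448.6, 227.8], 0.41), ([290.0, 195.5], 0.31)]
top washer []
```

View pics/z2.png

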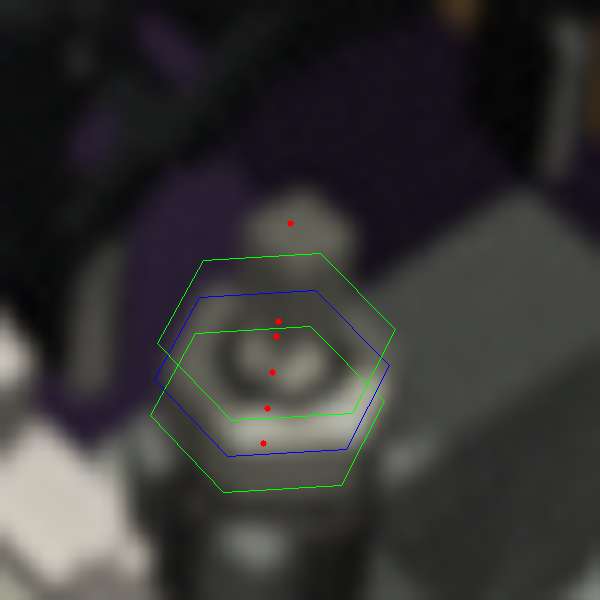

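```bash
python3 - <<'E'
from h import *
print(move_straight([627.7,45.5,110],speed=40,until_force=5))
s=sense();print(s["clock"],np.round(s["tool_pos"],1),np.round(s["ft_force"],2),np.round(s["torque"],3))
a=snapshot("scene")
x0,y0,k=315,195,6
im=cv2.resize(a[y0:y0+90,x0:x0+100,::-1],(600,540),interpolation=cv2.INTER_CUBIC);im=cv2.convertScaleAbs(im,alpha=1.6,beta=15)
for z,col in((109,(0,255,0)),(122,(255,0,0)),(135,(0,0,255))):
  for sg in(1,-1):
    pts=[(proj("scene",[627.7+x,45.5+sg*y,z])-[x0,y0]+.5)*k for x,y in((-11,42.5),(11,42.5),(11,57),(-11,57))]
    cv2.polylines(im,[np.int32(pts)],True,col,1)
cv2.imwrite("pics/z3.png",im)
E
```

```text
False
9.6333 [627.2  45.5 109.5] [-0.11 -0.73  0.2 ] [ 0.048 -0.016 -0.012]
```

View pics/z3.png

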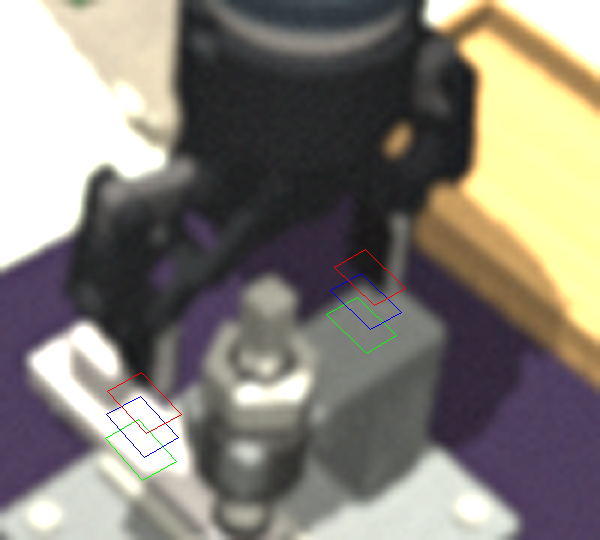

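The overlay shows the real fingertips about 28 mm higher than the stated tool geometry. With the fingers open, the tips sit at roughly TCP+27. So I'll go lower, with the force guarded, and close on the nut.

```bash
python3 - <<'E'
from h import *
def st(t):
    s=sense();print(t,round(s["clock"],2),np.round(s["tool_pos"],1),np.round(s["joints"],3)[5],"F",np.round(s["ft_force"],2),"M",np.round(s["torque"],3),round(s["grip_width"],3),round(s["finger_force"],1))
print(move_straight([627.7,45.5,91],speed=40,until_force=5));st("down")
close(20);dwell(.2);st("closed")
a=snapshot("scene")
cv2.imwrite("pics/z4.png",cv2.convertScaleAbs(cv2.resize(a[195:285,315:415,::-1],(600,540),interpolation=cv2.INTER_CUBIC),alpha=1.6,beta=15))
E
```

```text
False
down 10.31 [627.6  45.5  90.8] -3.1 F [ 0.2   0.03 -0.08] M [ 0.004 -0.017 -0.02 ] 1.005 0.0
closed 11.02 [628.7  47.4  91.9] -3.1 F [0.63 5.08 2.6 ] M [ 1.052e+00 -1.980e-01  1.000e-03] 0.422 22.0
```

View pics/z4.png

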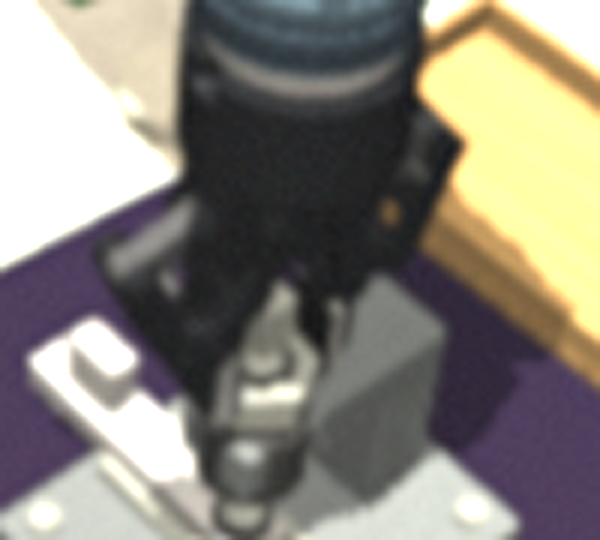

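The grip width is now 0.42, or 36 mm, so the fingers are on the nut's flats. I'll recentre, grip harder and turn in small steps while watching the torque.

```bash
cat > turn.py <<'E'
from h import *
def mz(n=6):
    v=[]
    for _ in range(n): v.append(sense()["torque"][2]);dwell(.01)
    return float(np.mean(v))
def st(t):
    s=sense();print(t,round(s["clock"],2),np.round(s["tool_pos"],1),np.round(s["joints"],3)[5],"F",np.round(s["ft_force"],2),"M",np.round(s["torque"],3),round(s["grip_width"],3),round(s["finger_force"],1),flush=True)
def turn(pos,yaw,total,step,stop,rate=1.0):
    """clockwise by total rad; returns pos,yaw,log"""
    pos=np.array(pos,float);log=[];done=0
    while done<total-1e-6:
        d=min(step,total-done);yaw-=d;done+=d;pos[2]-=.955*d
        move_straight(pos.tolist(),speed=.955*rate,attitude=[np.pi,0,yaw])
        m=mz(4);log.append(round(m,3))
        if m>stop:break
    return pos,yaw,log
E
python3 - <<'E'
from turn import *
move_straight([628,47.5,91],speed=20);close(70);dwell(.2);st("grip")
pos,yaw,log=turn([628,47.5,91],np.radians(-4),0.9,.15,.17);print(pos,yaw,log);st("end")
E
```

```text
grip 11.73 [628.7  47.5  92.1] -3.097 F [-0.54  0.74  7.47] M [0.234 0.171 0.031] 0.393 69.0
[628.      47.5     90.1405] -0.9698131700797733 [-0.014, -0.026, -0.035, -0.011, -0.017, -0.016]
end 13.73 [628.2  46.5  91.2] -2.197 F [-2.15 -0.73  7.66] M [-0.215  0.366 -0.029] 0.399 69.2
```

```bash
python3 - <<'E'
from turn import *
pos,yaw,log=turn([628,47.5,90.1405],-0.96981317,5.1,.15,.16,1.5);print(pos.tolist(),yaw,log);st("end")
E
```

```text
[628.0, 47.5, 86.98900000000012] -4.269813169999999 [-0.029, -0.048, 0.003, -0.001, -0.025, -0.008, 0.015, 0.001, 0.006, 0.005, -0.031, 0.011, -0.023, -0.03, -0.032, -0.028, -0.022, -0.025, -0.019, -0.017, -0.036, 0.219]
end 21.07 [626.8  48.7  88.1] 1.103 F [-5.06  3.56 10.54] M [0.731 1.061 0.261] 0.398 70.3
```

```bash
python3 - <<'E'
from turn import *
pos=np.array([628,47.5,86.989]);yaw=-4.26981317
L=[]
for k in range(40):
    yaw-=.03;pos[2]-=.0287
    move_straight(pos.tolist(),speed=.3,attitude=[np.pi,0,yaw]);dwell(.05)
    m=mz(8);L.append((round(m,3),round(float(sense()["joints"][5]),3)))
    if m>.425:break
print(L);dwell(.2);print(mz(20),yaw);st("end")
E
```

```text
[(0.283, 1.132), (0.31, 1.162), (0.337, 1.192), (0.317, 1.222), (0.333, 1.252), (0.361, 1.282), (0.358, 1.312), (0.37, 1.342), (0.391, 1.372), (0.406, 1.402), (0.414, 1.432), (0.434, 1.462)]
0.4218901432015799 -4.629813170000003
end 25.83 [627.3  48.8  88.1] 1.462 F [-4.98  3.74 12.23] M [0.77  0.952 0.469] 0.403 71.0
```

The torque is about 0.45 N m after roughly 0.3 rad past the knee, so the nut is locked. Now I'll release it and go for the gauge.

```bash
python3 - <<'E'
from turn import *
let_go();dwell(.2);st("rel")
p=sense()["tool_pos"];print(move_straight([p[0],p[1],170],speed=120,until_force=12))
movep([544.5,41.2,110],[np.pi,0,np.pi+.074]);st("above")
a=snapshot("scene");cv2.imwrite("pics/z5.png",cv2.convertScaleAbs(cv2.resize(a[185:285,305:405,::-1],(600,600),interpolation=cv2.INTER_CUBIC),alpha=1.6,beta=15))
print(move_straight([544.5,41.2,20],speed=80,until_force=5));st("down")
close(20);dwell(.2);st("closed")
E
```

```text
rel 26.59 [628.   47.5  86.6] 1.463 F [-0.37 -0.77  0.17] M [ 0.018  0.033 -0.003] 1.003 0.0
False
above 28.84 [544.6  41.2 109.8] -0.114 F [-1.02  0.52 -0.25] M [-0.006  0.017  0.005] 0.997 0.0
False
down 30.17 [545.1  41.2  20.6] -0.115 F [0.16 0.22 0.26] M [-0.027  0.011 -0.016] 1.001 0.0
closed 31.02 [544.5  41.2  20. ] -0.115 F [0.11 0.43 0.97] M [0.077 0.037 0.019] 0.157 25.6
```

```bash
python3 - <<'E'
from turn import *
close(60);dwell(.2);st("grip")
u=np.array([np.cos(.074),np.sin(.074)]);q=np.array([544.5,41.2])-55*u
print(move_straight([*q,20],speed=60,until_force=15));st("slid")
print(move_straight([*q,110],speed=100));st("lift")
a=snapshot("scene");b=snapshot("top")
f=lambda a:cv2.resize(a[:,:,::-1],(400,400),interpolation=cv2.INTER_CUBIC)
cv2.imwrite("pics/z6.png",np.hstack([f(a[180:300,300:420]),f(b[140:300,140:300])]))
E
```

```text
grip 31.43 [544.5  41.2  20.2] -0.115 F [-1.78 -0.04  4.46] M [ 0.141  0.224 -0.022] 0.14 62.9
False
slid 32.5 [488.7  37.2  19.8] -0.128 F [-2.18  0.51  1.89] M [-0.067  0.348 -0.006] 0.143 62.7
False
lift 33.55 [489.1  37.2 109.3] -0.128 F [-0.09 -0.17 -0.23] M [-0.009  0.065  0.029] 0.141 62.3
```

View pics/z6.png

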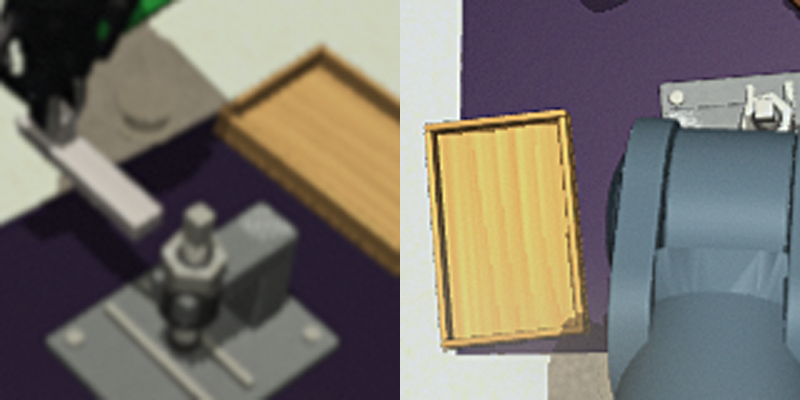

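The gauge is held level and clear of the press, and the nut is down on the washer. Next I'll place the gauge in the tray.

```bash
python3 - <<'E'
from turn import *
att=[np.pi,0,np.pi+.10]
movep([523.5,269.3,110],att);st("over")
print(move_straight([523.5,269.3,22],speed=80,until_force=6));st("low")
print(move_straight([523.5,269.3,11],speed=20,until_force=4));st("touch")
let_go();dwell(.3);st("rel")
print(move_straight([523.5,269.3,150],speed=100,until_force=12))
movep([420,150,250],att);dwell(.3)
a=snapshot("scene");b=snapshot("top")
for n in("gauge","gauge_grip"): print(n,[(np.round(r["position"],1).tolist(),round(r["score"],2)) for r in pinpoint("top",n)])
f=lambda a:cv2.resize(a[:,:,::-1],(400,400),interpolation=cv2.INTER_CUBIC)
cv2.imwrite("pics/z7.png",np.hstack([f(a[170:290,330:450]),f(b[140:300,140:300])]));st("end")
E
```

```text
over 34.58 [523.3 268.2 109.7] 0.267 F [ 0.06 -0.05 -0.81] M [-0.028  0.024  0.002] 0.143 62.3
False
low 35.83 [524.1 269.5  22.6] 0.267 F [ 0.4   0.53 -1.85] M [ 0.031 -0.035 -0.038] 0.144 62.3
True
touch 36.27 [523.8 269.5  14.3] 0.267 F [ 0.23 -0.26  4.46] M [-0.07   0.057 -0.042] 0.141 63.0
rel 37.27 [522.7 269.1  13.3] 0.267 F [-0.54  0.19  0.09] M [0.028 0.016 0.008] 1.002 0.0
False
gauge [([183.2, 211.6], 0.58), ([228.7, 130.9], 0.58), ([340.0, 192.5], 0.57)]
gauge_grip [([372.8, 177.2], 0.85), ([178.4, 243.7], 0.64)]
end 40.07 [420.1 150.2 249.7] 0.101 F [ 0.15  0.66 -0.43] M [ 0.012 -0.037  0.001] 0.998 0.0
```

View pics/z7.png

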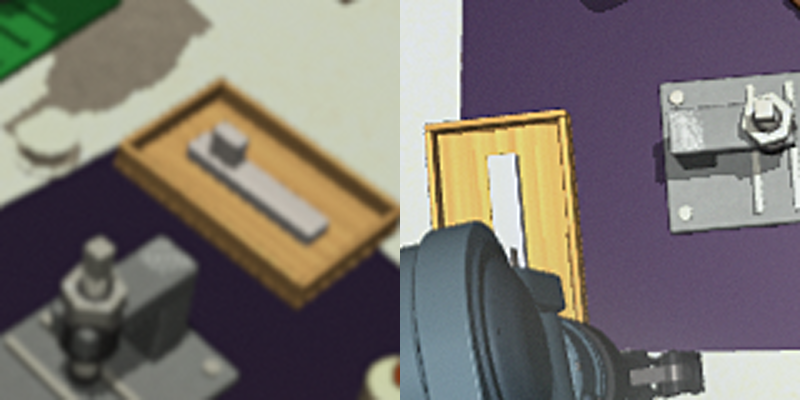

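The gauge lies flat in the tray with its grip plate up, the nut is down on the washer, and the arm is clear. I'll hand the job in.

```bash
python3 -c "
from plant import *
print(close_job())"
```

```text
the job is handed in; nothing more can be done
None
```

I tightened the jam nut to about 0.45 N m, laid the gauge bar flat in the tray with its grip plate up, and handed the job in at about 40 s; no verdict came back, and I had no reading of the screw angle, though the fingers briefly closed on the screw's square end at 20 N without turning it on purpose.

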